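Index the vial carousel to the reader post

TASK

Turn the vial carousel so that its index arm stands at the tall reader post: pull the arm's sprung pin up by its knob, swing the arm round to the hole at that post (not the one at the short stub), and let the pin drop fully home into it, feeling for the hole. Be gentle: never force the pin against the steel blocks or press hard on the base, and leave everything else on the bench where it is.

Things in the scene. Friction and masses are not known exactly. Their poses are not given: they have to be found in the camera images.
- base: The fixed indexing base: white round housing, 236 mm across, 50 mm high, under a 244 mm aluminium plate (top 60 mm above the bench). Origin: spindle axis at bench level; z up; x points from the spindle to the start hole. It carries three plain steel blocks, one at 0 degrees and one at about +60 and -60 degrees, each facing a post or the start.
- start_hole (a point): Mouth of the start block's hole, 95 mm from the spindle axis, 72 mm above the bench. Each block is 64 mm along the circle, 30 mm wide, 12 mm high, with a 10 mm hole in its middle on that 95 mm circle. The other two blocks were clamped by hand: their holes lie up to 9 mm along the circle either side of the line from spindle to post, so the hole must be felt for.
- carousel (a joint): Turn of the carousel on its spindle (rad): 0 at the start hole, positive counter-clockwise seen from above, free from -1.6 to 1.6. About 0.12 N m of bearing friction; it stays where it is left.
- index_pin (a joint): Height of the sprung index pin (m): 0 = fully home in a hole, 0.010 = its flat tip rests on top of a block, 0.015 = upper stop. The spring pulls it down with about 7 N at 0 and 11 N at the top. The 8 mm pin has 1 mm play to each side in a 10 mm hole. It does not turn relative to the arm.
- spindle (a point): On the spindle axis, 100 mm above the bench (top of the carousel's centre). The carousel is a grey disc 124 mm across with small vials (tops 100 mm above the bench) and one aluminium arm, 24 mm wide, that carries the pin 95 mm from the axis; the arm's underside is 4 mm above the blocks, its top 84 mm above the bench.
- knob (a point): Centre of the pin's knob: a black ribbed upright cylinder, 22 mm across and 28 mm tall, 95 mm from the spindle axis. With the pin home it spans 102 to 130 mm above the bench and sits on an 18 mm steel collar whose top is 100 mm above the bench. It moves with the pin and with the arm.
- reader_top (a point): Centre of the top of the tall reader post, fixed on the bench 155 mm from the spindle axis: grey post 26 mm across with a 34 mm dark head, 90 mm high. It stands at about +60 or -60 degrees from the arm's start; the short grey stub post (45 mm high, 26 mm across) stands at the other of the two.
- stub: The short stub post, 45 mm high and 26 mm across on a 36 mm foot; origin at the centre of its underside. It marks the wrong hole.
- vial: Small loose vial, 15 mm across and 33 mm high, standing beside the base; leave it standing. Origin: centre of its underside.
- cap_tub: Loose white tub with a grey lid, 46 mm across and 32 mm high, beside the base; leave it. Origin: centre of its underside.
- amber: Amber reagent bottle, 84 mm across, 170 mm high, to the robot's right; leave it standing. Origin: centre of its underside.
- beaker: Glass beaker, 70 mm across, 85 mm high, to the robot's left; leave it standing. Origin: centre of its underside.
- calculator: Desk calculator, 170 x 120 x 22 mm, to the robot's left; leave it. Origin: centre of its underside.
There are look-alikes about, which are no part of the job. What is shaped like the part that bears reader_top but yellow is not meant.

How it is judged:
By the outcome, as a careful person would: the job done as asked, in the order asked, and still so for the second after the job is handed in, with the robot touching nothing.
It also fails if it takes over 42 s, if anything falls off the work surface, if the arm or the gripper's body presses on something with over 40 N, if the wrist force passes 120 N, or if a joint passes its speed limit or range.

ROBOT

A 7-joint arm with a two-finger parallel gripper is mounted at the origin on the work surface. World frame = base frame: x ahead of the robot, y to its left, z up, the work surface at z = 0. Lengths are in m, angles in degrees, forces in N, time in s.
With the tool pointing down it reaches from about 0.425 to 0.875 m from the base axis. Payload 4.7 kg.
Tool frame: the origin (TCP) lies on the centre line of the jaws, within the pads' length; the fingertips stand env.nose_length ahead of it and the grasp point (between the pads) lies 8 mm behind it (env.nose_length is the distance from the TCP to the fingertips, in m); y points along the fingers, z is the direction in which the jaws open and shut, and the axes are right-handed (so a half turn about y gives the same grasp; the last joint's range is limited). The gripper opens to 87 mm and grips with 3 to 60 N. Pads are 19 mm wide; open, the fingers measure 117 mm over their backs; the gripper's body (75 mm by 190 mm) begins 51 mm behind the grasp point.
Start: joints at [65.896, 18.392, -4.016, 83.108, 1.295, 78.541, -3.26], TCP at [0.274, -0.59, 0.234] pointing down, gripper open.
Joint ranges: [-163.93, 163.93], [-17.29, 119.83], [-79.2, 71.16], [3.27, 140.29], [-89.18, 269.18], [5.43, 117.66], [-154.24, 154.24]. Speed limits (degrees/s): [147.25, 147.25, 180, 180, 180, 180, 180].

INTERFACE

Orientations are given as [roll, pitch, yaw] about the fixed x, y, z axes, in that order (R = Rz(yaw) Ry(pitch) Rx(roll)).
In Python, from cell import env, read_camera, camera_info, job, models gives the robot as it stands.
- The arm moves only by the tool move_arm, never from a script. Its argument "moves" is a list of rows, each a list of 6 numbers: the shift along the tool's x, y, z in mm, then the turn, a rotation vector about the tool's x, y, z in degrees. In form: [[x, y, z, ax, ay, az], ...]. A call has 1 to 20 rows; each row is the pose to reach, as a shift and turn from the pose commanded when the call began, along the tool's axes at that moment; what a row does not reach only later rows make up. A row lasts 1/12 s, in which the tool goes at most 41.7 mm and 7.16 degrees, less where a joint would pass 70% of its speed; a pose out of reach is approached as far as the arm can. A call with a gripper value outside its range is refused whole. "claw" is the finger opening in mm, from 0 to 87, set as the call begins (left out, the last holds). The fingers move at their own pace and stop on an object; "newtons" is the grip in N (left out, the last holds). Time passes only in rows, so rows that repeat a pose let the fingers close. It gives the time, the measured TCP pose, the force and the opening at its end, in the units of the state.
- env.get_obs(): the state, without advancing time (a new reading comes with each control period).
- read_camera(name): name is "scene" or "side" or "wrist"; returns (picture, depth): 480x640x3 uint8, red, green, blue; 480x640 float32, m along the optical axis (not along the pixel's ray), 0 where there is no reading.
- camera_info(name): a dict with "fx", "fy", "cx", "cy" (pixels), "R" (3x3) and "t" (3): a world point X has camera coordinates R X + t. Camera axes: x right, y down, z forward; pixel columns grow to the right and rows downward; lengths in m; the calibration is good to about 2 mm. The wrist camera is an equidistant fisheye: a pixel r from the principal point sees the ray r / f radians off the axis. A picture is of the moment at which its call begins: read the wrist's pose just before it. camera_info takes no time and is no camera call; for the wrist camera it gives the pose at the moment of the call.
- job.sign_off(): hands the job in, once; it reports no verdict.
Trained networks look in the newest picture that a camera, given by its name, has taken for a name from the list of things; names that differ only in an ending like _2 or _b are one class to them, and where a whole thing is asked for, a point or a joint stands for the part that bears it (a point fixed in the world has none). Each returns a list of dicts, best first, with "score" (0 to 1); they miss things now and then, are a little off and sometimes report something else, mostly with a low value. They report only what shows in the picture. A call takes as long as a camera call. They do not tell look-alikes from the thing itself.
- models.spot_in(target, camera): "point" ([x, y, z] in m, in world coordinates, good to about 4 mm: the middle of the surface that is visible of it).
- models.cut_out(target, camera): "mask" (480x640 bool, what is visible of it).
The state is a dict: "time_s": time; "qpos": joint angles; "joint_velocities": joint speeds; "effort": joint torques, N m; "tool_pos": TCP position; "tool_rot": TCP orientation; "force": force on the tool from outside, world axes, zero at the start; "wrist_torque": the same for the moment, N m; "grip_width": finger opening in m.
Only numpy, scipy, OpenCV 4.12 (cv2) and the standard library are available. Lean on these libraries where they do the work, as an engineer would, in place of code of your own. Each camera call takes 0.05 s, during which the arm holds its last target.

## Working session

There is one attempt and no reset: what is moved stays moved. The work goes in short steps, Python scripts to look and compute and a tool call to move; the robot and the scene stay as the last step left them, time stands still between calls to the robot, and variables do not carry over. Pictures are saved under pics/ and viewed, and the job is handed in when it is done.

Besides the shell and the picture viewer there is one more tool, called by a JSON object that holds its "method" and its "body", one argument or row to a line. move_arm: Moves the arm, as the interface text tells. Its arguments: {"type":"object","properties":{"moves":{"type":"array","items":{"type":"array","items":{"type":"number"}}},"claw":{"type":"number"},"newtons":{"type":"number"}},"required":["moves"]}

```bash
ls; mkdir -p pics; python3 - <<'E'
from cell import env, read_camera, camera_info, job, models
import cv2
o=env.get_obs(); print(o); print(env.nose_length)
for n in ["scene","side"]:
    p,d=read_camera(n); cv2.imwrite(f"pics/{n}0.png",p[:,:,::-1]); c=camera_info(n); print(n,c)
    for t in ["knob","reader_top","stub","spindle","start_hole","base"]:
        try:
            print(t,[(x["score"],x["point"]) for x in models.spot_in(t,n)][:4])
        except Exception as e: print(t,e)
print(env.get_obs()["time_s"])
E
```

```text
pics
{'time_s': 0.0, 'qpos': array([65.89664906, 18.44039742, -4.01562224, 83.17532648,  1.29310413,
       78.53960531, -3.25989862]), 'joint_velocities': array([-0.06139384, -0.08509821,  0.05741308,  0.00029251,  0.00644132,
        0.03467335, -0.06752244]), 'effort': array([ 1.89363236e-04, -4.91285062e+01, -4.03685672e-01, -3.12524343e+01,
       -6.38834853e-02,  4.35897731e-02,  1.43640841e-04]), 'tool_pos': array([ 0.2735315 , -0.58905932,  0.2324426 ]), 'tool_rot': array([-9.01101920e+01, -3.81615541e-03, -1.55087077e+02]), 'force': array([-0.44547701,  0.85627122,  0.09368564]), 'wrist_torque': array([ 0.03434012, -0.05108942, -0.03397627]), 'grip_width': 0.08679035930004671}
0.011
scene {'fx': 531.0018646450757, 'fy': 531.0018646450757, 'cx': 315.5519434242341, 'cy': 235.76853353194258, 'R': array([[-0.49936786,  0.86626595,  0.0146644 ],
       [ 0.47696071,  0.28900025, -0.83005261],
       [-0.72328433, -0.40750726, -0.55749226]]), 't': array([ 0.26213567, -0.15973289,  1.69754593])}
knob [(0.69, [0.5605, -0.0252, 0.1174])]
reader_top [(0.91, [0.5802, -0.2434, 0.0513])
[... 300 characters left out ...]
 'fy': 458.2942290860515, 'cx': 319.6993337264273, 'cy': 243.27427944769434, 'R': array([[-0.74608304, -0.66576003, -0.01112085],
       [-0.45076662,  0.51730257, -0.7274665 ],
       [ 0.49007096, -0.53773751, -0.68605307]]), 't': array([0.374763 , 0.2898345, 0.997958 ])}
knob [(0.67, [0.5496, -0.02, 0.121])]
reader_top [(0.75, [0.5411, -0.1499, 0.0822]), (0.58, [0.5675, -0.2357, 0.055])]
stub [(0.74, [0.5227, 0.1092, 0.0241])]
spindle [(0.84, [0.4606, -0.0211, 0.0885]), (0.39, [0.3862, 0.4307, 0.0541]), (0.31, [0.54, -0.1516, 0.0839])]
start_hole [(0.58, [0.5551, -0.0089, 0.0702])]
base [(0.71, [0.4172, 0.019, 0.0605]), (0.62, [0.463, -0.0216, 0.0821]), (0.33, [0.6301, 0.512, 0.018])]
0.7
```

View pics/scene0.png

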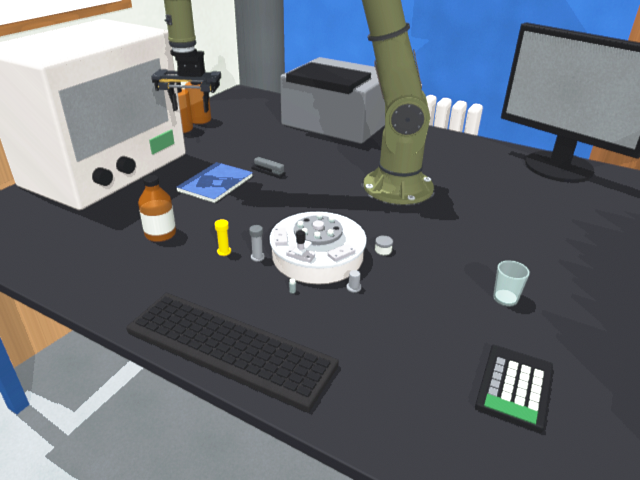

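View pics/side0.png

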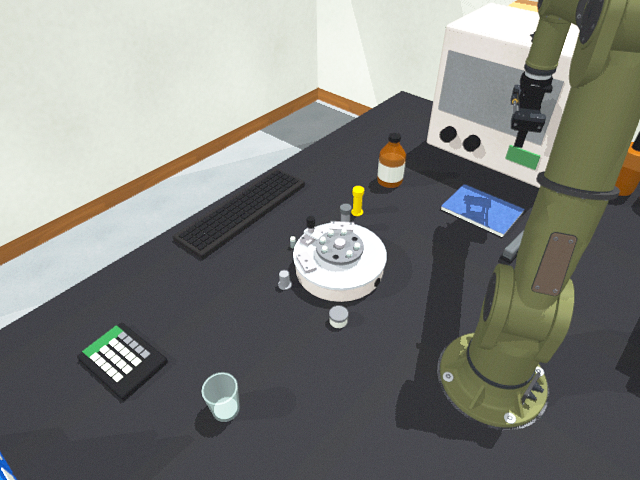

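The scene picture shows the knob at (300,238). Candidates for the reader are the grey post with the dark head at (257,243), the yellow look-alike at (222,237) and the short stub at (354,281). I choose the grey one and check it in a close crop.

```bash
cat > h.py <<'E'
from cell import env, read_camera, camera_info, job, models
import cv2, numpy as np
def cloud(n):
    p,d=read_camera(n); c=camera_info(n)
    v,u=np.mgrid[0:480,0:640]
    X=np.stack([(u-c["cx"])/c["fx"]*d,(v-c["cy"])/c["fy"]*d,d],-1)
    W=(X-c["t"])@c["R"]; W[d==0]=np.nan
    return p,d,W
def circ(P):
    A=np.c_[2*P,np.ones(len(P))]; s=np.linalg.lstsq(A,(P**2).sum(1),rcond=None)[0]
    return s[:2],np.sqrt(s[2]+s[0]**2+s[1]**2)
E
python3 - <<'E'
from h import *
from scipy.optimize import least_squares
for n,(r0,r1,c0,c1) in {"scene":(195,300,205,405),"side":(175,340,260,410)}.items():
    p,d,W=cloud(n)
    k=p[r0:r1,c0:c1,::-1]; s=min(800//k.shape[1],600//k.shape[0]); cv2.imwrite(f"pics/{n}_crop.png",cv2.resize(k,None,fx=s,fy=s,interpolation=cv2.INTER_CUBIC))
    for t in ["knob","reader_top","stub"]:
        for x in models.cut_out(t,n)[:2]:
            m=x["mask"]; P=W[m]; P=P[~np.isnan(P[:,0])]
            top=P[P[:,2]>np.percentile(P[:,2],95)-0.004]
            print(n,t,x["score"],len(P),"ztop",np.percentile(P[:,2],[50,97]).round(4),"top mean",top.mean(0).round(4),"rng",np.ptp(top[:,:2],axis=0).round(3), "mean",P.mean(0).round(4), "px",np.argwhere(m).mean(0)[::-1].round(0))
    # plate
    m=(abs(W[...,2]-0.06)<0.003)&(np.hypot(W[...,0]-.47,W[...,1]+.02)<.16)
    P=W[m][:,:2]; np.save(f"/tmp/plate_{n}.npy",P)
    # outer boundary: per angle max radius
    c=np.array([.47,-.02])
    for _ in range(10):
        a=np.arctan2(*(P-c).T[::-1]); r=np.hypot(*(P-c).T); b=(a/np.pi*36).astype(int)
        E=np.array([P[b==i][np.argmax(r[b==i])] for i in np.unique(b) if r[b==i].max()>.1])
        f=least_squares(lambda q:np.hypot(*(E-q).T)-.1215,c,loss="soft_l1",f_scale=.002); c=f.x
    print(n,"plate",c.round(4),len(E),np.abs(f.fun).mean())
E
```

```text
scene knob 0.68 108 ztop [0.1214 0.1309] top mean [ 0.5574 -0.0258  0.1286] rng [0.019 0.022] mean [ 0.56   -0.0235  0.1206] px [300. 236.]
scene reader_top 0.79 423 ztop [0.0517 0.0905] top mean [ 0.5479 -0.1602  0.0891] rng [0.031 0.033] mean [ 0.5492 -0.1595  0.0489] px [256. 242.]
scene reader_top 0.7 228 ztop [0.0699 0.0741] top mean [ 0.5586 -0.0217  0.0716] rng [0.036 0.066] mean [ 0.5615 -0.0227  0.0686] px [300. 255.]
scene stub 0.6 252 ztop [0.0227 0.046 ] top mean [0.5312 0.107  0.0443] rng [0.023 0.021] mean [0.5351 0.1095 0.0228] px [354. 282.]
scene plate [ 0.4617 -0.0321] 71 0.0019328849318146044
side knob 0.48 3783 ztop [0.0174 0.0225] top mean [0.6436 0.515  0.0199] rng [0.173 0.124] mean [0.6315 0.5154 0.017 ] px [122. 360.]
side knob 0.47 100 ztop [0.1214 0.1308] top mean [ 0.5531 -0.0222  0.1287] rng [0.021 0.021] mean [ 0.551  -0.0193  0.1194] px [310. 222.]
side reader_top 0.76 282 ztop [0.0543 0.0898] top mean [ 0.5701 -0.245   0.0882] rng [0.031 0.034] mean [ 0.5679 -0.2419  0.0516] px [357. 200.]
side reader_top 0.69 167 ztop [0.081  0.0904] top mean [ 0.5441 -0.1569  0.0883] rng [0.03  0.035] mean [ 0.5412 -0.1528  0.0747] px [345. 212.]
side stub 0.5 198 ztop [0.0245 0.0454] top mean [0.5259 0.111  0.0434] rng [0.024 0.024] mean [0.5228 0.1141 0.0235] px [284. 281.]
side plate [ 0.4595 -0.0289] 63 0.0018458452996347823
```

View pics/scene_crop.png

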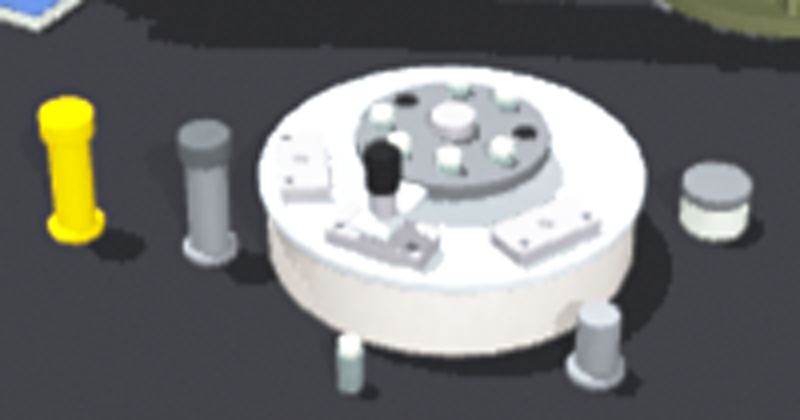

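View pics/side_crop.png

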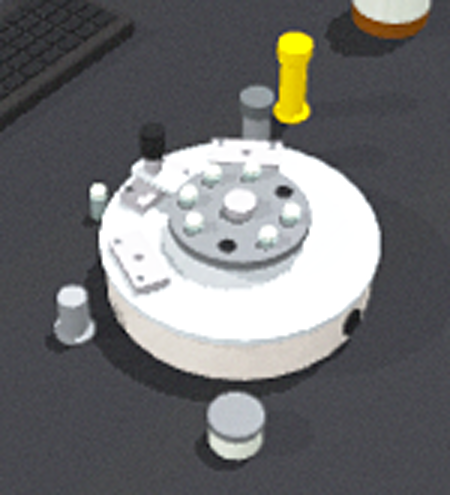

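```bash
python3 - <<'E'
from h import *
o=env.get_obs(); print(o["time_s"],o["tool_pos"],o["tool_rot"])
from scipy.spatial.transform import Rotation as R
print(R.from_euler("xyz",o["tool_rot"],degrees=True).as_matrix().round(3))
C=np.array([.4606,-.0305]); K=np.array([.5552,-.0240]); Rd=np.array([.546,-.1585]); S=np.array([.5285,.109])
for n,p in dict(K=K,R=Rd,S=S).items():
    v=p-C; print(n,np.hypot(*v),np.degrees(np.arctan2(v[1],v[0])))
E
```

```text
1.1 [ 0.2738105  -0.58954686  0.23361084] [-8.99925127e+01 -2.75248705e-03 -1.55082893e+02]
[[-0.907  0.     0.421]
 [-0.421 -0.    -0.907]
 [ 0.    -1.     0.   ]]
K 0.09482304572201845 3.9306357121325584
R 0.15387384443107935 -56.289277904073856
S 0.15514722040694123 64.04603658833733
```

The crops confirm it: grey post with dark head at crop (205,185), yellow look-alike at (68,170), stub at (597,345), knob at (380,165). The geometry agrees: the knob is 94.8 mm from the spindle, and the reader is 153.9 mm out at −60.2° from the arm. So the target turn is about −60°. Now moving above the knob.

{"method": "move_arm", "body": {
  "moves": [
    [-10,0,-8,0,0,0],
    [-30,0,-24,0,0,0],
    [-57,0,-45,0,0,0],
    [-86,0,-69,0,0,0],
    [-116,0,-93,0,0,0],
    [-145,0,-116,0,0,0],
    [-175,0,-140,0,0,0],
    [-205,0,-164,0,0,0],
    [-234,0,-187,0,0,0],
    [-264,0,-211,0,0,0],
    [-293,0,-234,0,0,0],
    [-323,0,-258,0,0,0],
    [-352,0,-282,0,0,0],
    [-382,0,-305,0,0,0],
    [-412,0,-329,0,0,0],
    [-439,0,-351,0,0,0],
    [-463,0,-370,0,0,0],
    [-481,0,-384,0,0,0],
    [-491,0,-392,0,0,0],
    [-493,0,-394,0,0,0]
  ],
  "claw": 60,
  "newtons": 20
}}

```text
time_s: 2.77
tool_pos: [0.5552, -0.0199, 0.2337]
tool_rot: [-90.1, 0.1, -154.7]
force: [0.3, -0.7, 0.7]
grip_width: 0.0598
```

```bash
cat >> h.py <<'E'
from scipy.spatial.transform import Rotation as Rot
def wproj(X,c):
    X=np.atleast_2d(X); Y=X@c["R"].T+c["t"]; r=np.hypot(Y[:,0],Y[:,1]); th=np.arctan2(r,Y[:,2])
    return np.c_[c["cx"]+c["fx"]*th*Y[:,0]/r, c["cy"]+c["fy"]*th*Y[:,1]/r]
def wcloud():
    c=camera_info("wrist"); p,d=read_camera("wrist")
    v,u=np.mgrid[0:480,0:640]; x=(u-c["cx"])/c["fx"]; y=(v-c["cy"])/c["fy"]; th=np.hypot(x,y); s=np.tan(th)/np.maximum(th,1e-9)
    W=(np.stack([x*s*d,y*s*d,d],-1)-c["t"])@c["R"]; W[(d==0)|(th>1.45)]=np.nan
    return p,d,W,c
E
python3 - <<'E'
from h import *
p,d,W,c=wcloud()
o=env.get_obs(); print(o["tool_pos"],o["tool_rot"],o["qpos"])
q=p.copy()
print(wproj([.5552,-.024,.13],c),wproj([.546,-.1585,.09],c))
cv2.imwrite("pics/w1.png",q[:,:,::-1])
for t in ["knob","reader_top","spindle","stub"]:
    for x in models.cut_out(t,"wrist")[:2]:
        m=x["mask"]; P=W[m]; P=P[~np.isnan(P[:,0])]
        top=P[P[:,2]>np.percentile(P[:,2],95)-0.004]
        print(t,x["score"],len(P),top.mean(0).round(4),((top.max(0)+top.min(0))/2).round(4),np.ptp(top,axis=0).round(3),np.argwhere(m).mean(0)[::-1].round(0))
E
```

```text
[ 0.55485429 -0.02156235  0.23353676] [-9.00329983e+01  1.19597907e-02 -1.54840310e+02] [ 28.82739291   9.01658675 -32.37615349  95.87225832   4.91405865
  76.5438273  -69.21401868]
[[329.05320899 240.9605289 ]] [[456.50885911 297.67966688]]
knob 0.97 979 [ 0.555  -0.0262  0.1309] [ 0.5544 -0.0263  0.1305] [0.022 0.022 0.005] [331. 239.]
reader_top 0.66 1123 [ 0.5442 -0.1483  0.0902] [ 0.545  -0.149   0.0898] [0.021 0.009 0.006] [438. 275.]
reader_top 0.57 151 [ 0.5809 -0.2429  0.0159] [ 0.5798 -0.2437  0.0161] [0.008 0.009 0.007] [504. 269.]
spindle 0.81 8701 [ 0.5559 -0.0252  0.1377] [ 0.5585 -0.0126  0.2232] [0.051 0.049 0.193] [306. 297.]
stub 0.66 1050 [0.5289 0.1052 0.0456] [0.5287 0.1054 0.0454] [0.025 0.025 0.005] [202. 182.]
```

View pics/w1.png

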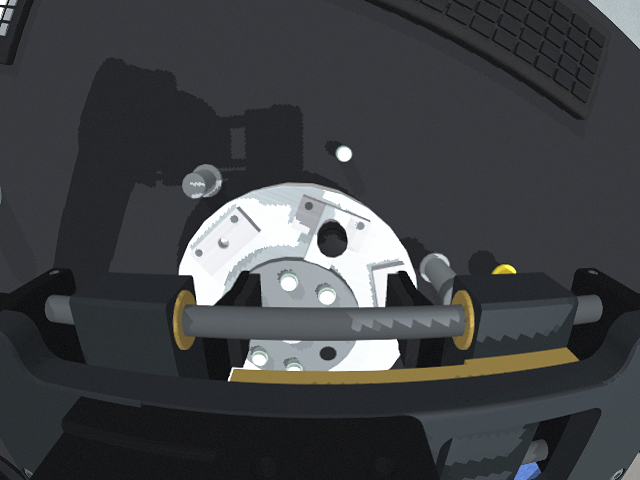

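Wrist view: knob at (331,239), between the fingers; reader post at (435,270), yellow foot at (504,269). Next I measure the reader-side block so the search starts close.

```bash
python3 - <<'E'
from h import *
C=np.array([.4606,-.0305]); a0=3.9
for n in ["scene","side","wrist"]:
    if n=="wrist": p,d,W,_=wcloud()
    else:
        p,d,W=cloud(n); cv2.imwrite(f"pics/{n}1.png",p[:,:,::-1])
    V=W[...,:2]-C; r=np.hypot(V[...,0],V[...,1]); a=(np.degrees(np.arctan2(V[...,1],V[...,0]))-a0)
    for lo,hi in [(-95,-28),(28,95)]:
        m=(abs(W[...,2]-.0725)<.0035)&(r>.07)&(r<.122)&(a>lo)&(a<hi)
        P=W[m][:,:2].astype(np.float32)
        if len(P)<15: print(n,lo,len(P)); continue
        (cx,cy),sz,an=cv2.minAreaRect(P); v=np.array([cx,cy])-C
        print(n,lo,len(P),"rect c",round(cx,4),round(cy,4),"size",np.round(sz,4),"r",np.hypot(*v).round(4),"ang",(np.degrees(np.arctan2(v[1],v[0]))-a0).round(2),"mean ang",a[m].mean().round(2),"rng",np.percentile(a[m],[2,98]).round(1))
E
python3 -c "
import cv2
a=cv2.imread('pics/scene1.png')[195:300,240:380];b=cv2.imread('pics/side1.png')[190:310,270:410]
cv2.imwrite('pics/blk.png',cv2.hconcat([cv2.resize(a,(400,300),interpolation=2),cv2.resize(b,(350,300),interpolation=2)]))"
```

```text
scene -95 161 rect c 0.5172 -0.1084 size [0.0656 0.0298] r 0.0963 ang -57.89 mean ang -57.68 rng [-78.  -38.1]
scene 28 201 rect c 0.4992 0.0535 size [0.034  0.0674] r 0.0925 ang 61.43 mean ang 61.36 rng [42.1 81.1]
side -95 135 rect c 0.5157 -0.106 size [0.0642 0.0331] r 0.0935 ang -57.76 mean ang -58.11 rng [-77.  -38.9]
side 28 187 rect c 0.4975 0.0577 size [0.0301 0.0671] r 0.0956 ang 63.38 mean ang 64.18 rng [43.9 82.6]
wrist -95 879 rect c 0.5244 -0.1032 size [0.0439 0.0304] r 0.0967 ang -52.61 mean ang -49.12 rng [-65.  -38.8]
wrist 28 2134 rect c 0.4981 0.054 size [0.0306 0.0655] r 0.0924 ang 62.18 mean ang 61.18 rng [42.2 81. ]
```

View pics/blk.png

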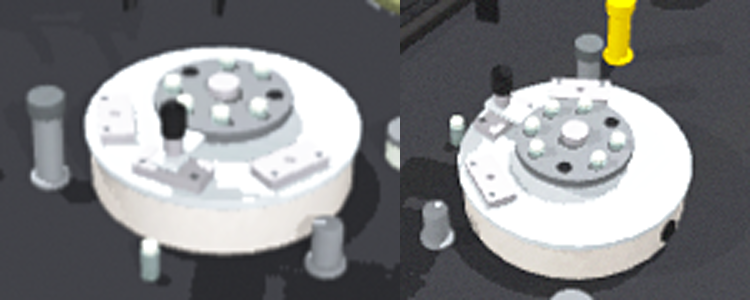

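Both cameras put the reader block's middle at about −58°, i.e. the hole is ~4 mm short of the post line. Going down over the knob.

{"method": "move_arm", "body": {
  "moves": [
    [0,8,0,0,0,0],
    [0,25,0,0,0,0],
    [0,45,0,0,0,0],
    [0,65,0,0,0,0],
    [0,85,0,0,0,0],
    [0,100,0,0,0,0],
    [0,112,0,0,0,0],
    [0,119,0,0,0,0],
    [0,122,0,0,0,0],
    [0,122,0,0,0,0],
    [0,122,0,0,0,0]
  ]
}}

```text
time_s: 4.08
tool_pos: [0.5555, -0.0246, 0.1122]
tool_rot: [-90.0, 0.1, -155.1]
force: [-0.2, 0.2, 0.4]
grip_width: 0.0605
```

```bash
python3 - <<'E'
from h import *
p,d,W,c=wcloud(); cv2.imwrite("pics/w2.png",p[150:390,170:490,::-1].repeat(2,0).repeat(2,1))
o=env.get_obs(); print(o["tool_pos"],o["tool_rot"],o["force"])
for x in models.cut_out("knob","wrist")[:1]:
    m=x["mask"]; P=W[m]; P=P[~np.isnan(P[:,0])]; top=P[P[:,2]>.126]; print(x["score"],top.mean(0),np.ptp(top,axis=0))
E
```

```text
[ 0.55567929 -0.02455683  0.11246818] [-8.99450673e+01  8.07745905e-02 -1.55087680e+02] [-0.3431876  -0.28313748  0.92918046]
0.56 [ 0.55969225 -0.02391659  0.12969764] [0.02167809 0.01798041 0.00659404]
```

View pics/w2.png

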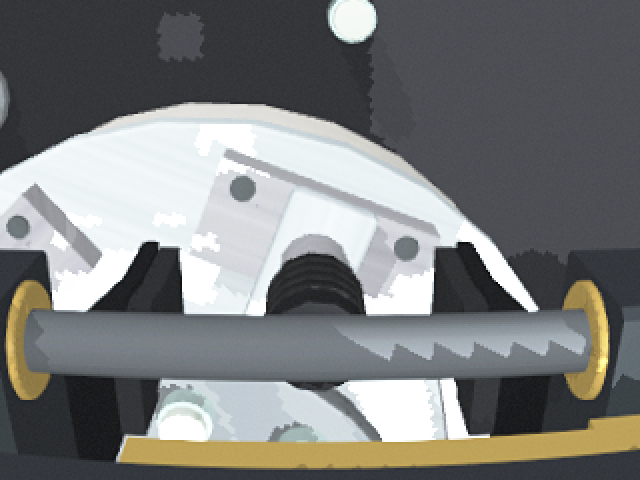

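The knob sits between the fingers at (315,300), near-centred. Closing.

{"method": "move_arm", "body": {
  "moves": [
    [0,0,0,0,0,0],
    [0,0,0,0,0,0],
    [0,0,0,0,0,0],
    [0,0,0,0,0,0],
    [0,0,0,0,0,0],
    [0,0,0,0,0,0],
    [0,0,0,0,0,0],
    [0,0,0,0,0,0]
  ],
  "claw": 15,
  "newtons": 30
}}

```text
time_s: 4.85
tool_pos: [0.5556, -0.0253, 0.1116]
tool_rot: [-89.9, 0.1, -155.1]
force: [1.9, -1.6, -1.7]
grip_width: 0.0211
```

Gripped at 21 mm, with only small forces. Pulling the pin up 12.5 mm.

{"method": "move_arm", "body": {
  "moves": [
    [0,-2,0,0,0,0],
    [0,-4,0,0,0,0],
    [0,-6,0,0,0,0],
    [0,-8,0,0,0,0],
    [0,-10,0,0,0,0],
    [0,-11.5,0,0,0,0],
    [0,-12.5,0,0,0,0],
    [0,-12.5,0,0,0,0],
    [0,-12.5,0,0,0,0]
  ]
}}

```text
time_s: 5.6
tool_pos: [0.5554, -0.0249, 0.1227]
tool_rot: [-90.0, 0.1, -155.1]
force: [5.9, -0.9, -9.9]
grip_width: 0.0209
```

```bash
python3 - <<'E'
from h import *
p,d=read_camera("scene"); p2,_=read_camera("side")
cv2.imwrite("pics/l.png",cv2.hconcat([cv2.resize(p[195:300,240:380,::-1],(400,300),interpolation=2),cv2.resize(p2[190:310,270:410,::-1],(350,300),interpolation=2)]))
o=env.get_obs(); print(o["tool_pos"],o["tool_rot"],o["force"],o["grip_width"],o["qpos"])
# swing rows for gripped TCP about C by theta (tool frame rel.)
R0=Rot.from_euler("xyz",o["tool_rot"],degrees=True)
C=np.array([.4606,-.0305]);t=o["tool_pos"][:2]; print(np.hypot(*(t-C)),np.degrees(np.arctan2(*(t-C)[::-1])))
E
```

```text
[ 0.55535948 -0.02492965  0.12269041] [-8.99886288e+01  5.12578214e-02 -1.55089184e+02] [  6.39242279  -2.05432869 -10.30144512] 0.021519046807500136 [ 27.89709769  14.26164752 -31.75485541 103.56623866   8.25492038
  64.4186753  -71.72780879]
0.09492305864625225 3.3642111419004936
```

View pics/l.png

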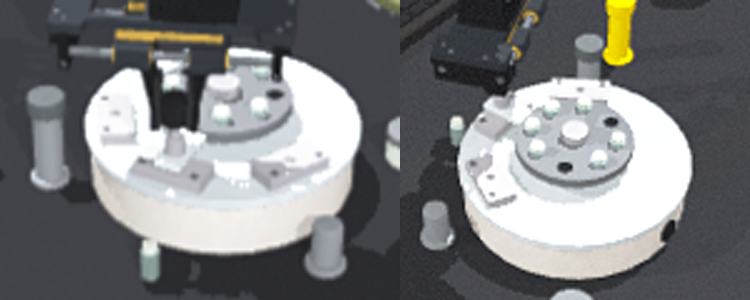

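{"method": "move_arm", "body": {
  "moves": [
    [-0.5,-0.7,0.2,0,0,0],
    [-0.9,-1.5,0.4,0,0,0],
    [-0.9,-1.5,0.4,0,0,0],
    [-0.9,-1.5,0.4,0,0,0]
  ]
}}

```text
time_s: 6.03
tool_pos: [0.5554, -0.0248, 0.1244]
tool_rot: [-90.0, -0.1, -155.1]
force: [5.4, -1.9, -10.4]
grip_width: 0.0212
```

```bash
python3 - <<'E'
from h import *
o=env.get_obs(); print(o["time_s"],o["tool_pos"],o["tool_rot"],o["force"],o["wrist_torque"])
E
```

```text
6.0333 [ 0.55544368 -0.02483169  0.12437468] [-9.00313696e+01 -6.52581889e-02 -1.55091465e+02] [  5.38551237  -1.90688089 -10.38638681] [-0.41408922 -0.93501495  0.08981548]
```

Pin is up about 12.8 mm with a ~10 N spring load. Now computing the swing rows.

```bash
cat >> h.py <<'E'
def swing(ths,yaw0,a,lift=0,r=95.0):
    R0=Rot.from_euler("xyz",[-90,0,yaw0],degrees=True)
    v=r*np.array([np.cos(np.radians(a)),np.sin(np.radians(a)),0])
    out=[]
    for t in ths:
        s=R0.inv().apply(Rot.from_euler("z",t,degrees=True).apply(v)-v)
        out.append([round(float(s[0]),1),round(float(-lift),1),round(float(s[2]),1),0,round(-t,1),0])
    return out
E
python3 - <<'E'
from h import *
print(swing([-.5,-1.5,-3,-5,-8,-11,-14,-17.5,-21,-24.5,-28,-31.5,-35,-38.5,-42,-45,-47.5,-49.2,-50,-50],-155.09,3.6))
E
```

```text
[[0.3, 0.0, 0.8, 0, 0.5, 0], [0.9, 0.0, 2.3, 0, 1.5, 0], [1.9, 0.0, 4.6, 0, 3, 0], [3.3, 0.0, 7.6, 0, 5, 0], [5.7, 0.0, 12.0, 0, 8, 0], [8.2, 0.0, 16.3, 0, 11, 0], [11.0, 0.0, 20.4, 0, 14, 0], [14.5, 0.0, 25.0, 0, 17.5, 0], [18.3, 0.0, 29.4, 0, 21, 0], [22.3, 0.0, 33.6, 0, 24.5, 0], [26.6, 0.0, 37.5, 0, 28, 0], [31.1, 0.0, 41.2, 0, 31.5, 0], [35.8, 0.0, 44.5, 0, 35, 0], [40.7, 0.0, 47.6, 0, 38.5, 0], [45.8, 0.0, 50.4, 0, 42, 0], [50.3, 0.0, 52.5, 0, 45, 0], [54.2, 0.0, 54.1, 0, 47.5, 0], [56.8, 0.0, 55.0, 0, 49.2, 0], [58.1, 0.0, 55.5, 0, 50, 0], [58.1, 0.0, 55.5, 0, 50, 0]]
```

{"method": "move_arm", "body": {
  "moves": [
    [0.3,0,0.8,0,0.5,0],
    [0.9,0,2.3,0,1.5,0],
    [1.9,0,4.6,0,3,0],
    [1.9,0,4.6,0,3,0],
    [1.9,0,4.6,0,3,0]
  ]
}}

```text
time_s: 6.45
tool_pos: [0.5558, -0.0299, 0.1253]
tool_rot: [-90.0, -0.1, -158.1]
force: [2.5, -0.6, -11.9]
grip_width: 0.0214
```

```bash
python3 - <<'E'
from h import *
o=env.get_obs(); print(o["time_s"],o["tool_pos"],o["tool_rot"],o["force"],o["wrist_torque"])
t=o["tool_pos"][:2];C=np.array([.4606,-.0305]); print(np.hypot(*(t-C)),np.degrees(np.arctan2(*(t-C)[::-1])))
print(swing([-.5,-1.5,-3,-5,-8,-11,-14,-17.5,-21,-24.5,-28,-31.5,-35,-38.5,-41.5,-44,-45.8,-46.8,-47,-47],-158.09,0.6))
E
```

```text
6.45 [ 0.55578353 -0.02991028  0.12532603] [-8.99993912e+01 -5.00158989e-02 -1.58134726e+02] [  2.52679278  -0.55945489 -11.87860597] [-0.26535406 -0.66006502  0.08362296]
0.09518535863888347 0.35497775460251535
[[0.3, 0.0, 0.8, 0, 0.5, 0], [0.9, 0.0, 2.3, 0, 1.5, 0], [1.9, 0.0, 4.6, 0, 3, 0], [3.3, 0.0, 7.6, 0, 5, 0], [5.7, 0.0, 12.0, 0, 8, 0], [8.2, 0.0, 16.3, 0, 11, 0], [11.0, 0.0, 20.4, 0, 14, 0], [14.5, 0.0, 25.0, 0, 17.5, 0], [18.3, 0.0, 29.4, 0, 21, 0], [22.3, 0.0, 33.6, 0, 24.5, 0], [26.6, 0.0, 37.5, 0, 28, 0], [31.1, 0.0, 41.2, 0, 31.5, 0], [35.8, 0.0, 44.5, 0, 35, 0], [40.7, 0.0, 47.6, 0, 38.5, 0], [45.1, 0.0, 50.0, 0, 41.5, 0], [48.8, 0.0, 51.8, 0, 44, 0], [51.6, 0.0, 53.0, 0, 45.8, 0], [53.1, 0.0, 53.6, 0, 46.8, 0], [53.4, 0.0, 53.7, 0, 47, 0], [53.4, 0.0, 53.7, 0, 47, 0]]
```

Turning freely with only the spring load and a ~2.5 N side force. Continuing to −50°.

{"method": "move_arm", "body": {
  "moves": [
    [0.3,0,0.8,0,0.5,0],
    [0.9,0,2.3,0,1.5,0],
    [1.9,0,4.6,0,3,0],
    [3.3,0,7.6,0,5,0],
    [5.7,0,12,0,8,0],
    [8.2,0,16.3,0,11,0],
    [11,0,20.4,0,14,0],
    [14.5,0,25,0,17.5,0],
    [18.3,0,29.4,0,21,0],
    [22.3,0,33.6,0,24.5,0],
    [26.6,0,37.5,0,28,0],
    [31.1,0,41.2,0,31.5,0],
    [35.8,0,44.5,0,35,0],
    [40.7,0,47.6,0,38.5,0],
    [45.1,0,50,0,41.5,0],
    [48.8,0,51.8,0,44,0],
    [51.6,0,53,0,45.8,0],
    [53.1,0,53.6,0,46.8,0],
    [53.4,0,53.7,0,47,0],
    [53.4,0,53.7,0,47,0]
  ]
}}

```text
time_s: 8.12
tool_pos: [0.5273, -0.1011, 0.126]
tool_rot: [-89.9, 0.2, 154.7]
force: [4.7, -3.1, -11.8]
grip_width: 0.0211
```

```bash
python3 - <<'E'
from h import *
p,d=read_camera("scene"); p2,_=read_camera("side")
cv2.imwrite("pics/s1.png",cv2.hconcat([cv2.resize(p[195:300,240:380,::-1],(400,300),interpolation=2),cv2.resize(p2[190:310,270:410,::-1],(350,300),interpolation=2)]))
o=env.get_obs(); print(o["time_s"],o["tool_pos"],o["tool_rot"],o["force"],o["wrist_torque"],o["qpos"])
t=o["tool_pos"][:2];C=np.array([.4606,-.0305]); print(np.hypot(*(t-C)),np.degrees(np.arctan2(*(t-C)[::-1])))
E
```

```text
8.2167 [ 0.52728138 -0.10110357  0.12598248] [-8.99370540e+01  1.51753432e-01  1.54747110e+02] [  3.99473202  -4.53760823 -11.78791386] [-0.76557386 -0.97520794 -0.02274528] [  29.28161654   10.64829877  -23.40818487  106.26973206    4.8103857
   63.89731324 -111.13018478]
0.09711472727240537 -46.63647621619437
```

View pics/s1.png

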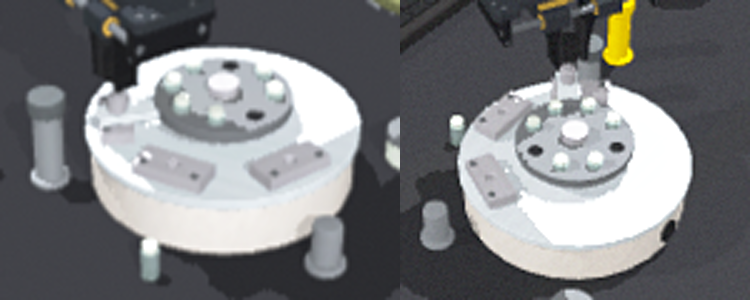

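Carousel turned; the pin is now over the reader-side block, and the start and stub blocks are both uncovered. The force is mild, pointing radially outward, so my spindle estimate is slightly off; I'll refit it.

```bash
python3 - <<'E'
from h import *
from scipy.optimize import least_squares
P=np.array([[.5554,-.0249],[.55578,-.0299],[.5273,-.1011]])
f=least_squares(lambda q:np.hypot(*(P-q).T)-.095,[.46,-.03]); C=f.x; print(C,f.fun)
for t in P: print(np.degrees(np.arctan2(*(t-C)[::-1])))
t=P[2];
for b in [(.5172,-.1084),(.5157,-.106),(.5165,-.1072)]: print("block",np.degrees(np.arctan2(*(np.array(b)-C)[::-1])),np.hypot(*(b-C)))
a=np.degrees(np.arctan2(*(t-C)[::-1])); print(a,swing([-1,-2,-3,-4,-5,-6,-7,-8,-9],154.75,a))
# radial unit in tool frame
R0=Rot.from_euler("xyz",[-90,0,154.75],degrees=True); u=(t-C)/np.hypot(*(t-C)); print(R0.inv().apply([u[0],u[1],0]))
E
```

```text
[ 0.46080305 -0.0332569 ] [-3.46343261e-05  3.62547232e-05 -2.47452937e-06]
5.048530216065551
2.0242431838653796
-45.57410953392053
block -53.11076913062264 0.09395265116137806
block -52.95928158634153 0.09113305083759776
block -53.01145265480882 0.09257284430405097
-45.57410953392053 [[0.6, 0.0, 1.5, 0, 1, 0], [1.2, 0.0, 3.1, 0, 2, 0], [1.8, 0.0, 4.6, 0, 3, 0], [2.5, 0.0, 6.1, 0, 4, 0], [3.2, 0.0, 7.6, 0, 5, 0], [3.9, 0.0, 9.1, 0, 6, 0], [4.7, 0.0, 10.6, 0, 7, 0], [5.5, 0.0, 12.1, 0, 8, 0], [6.3, 0.0, 13.5, 0, 9, 0]]
[-9.37742864e-01  8.25516321e-17  3.47330276e-01]
```

Refit: the hole is expected ~7.5° further on. Advance 5.5°, ease out the radial bias, and lower to just above the block.

{"method": "move_arm", "body": {
  "moves": [
    [0.1,0,2,0,1,0],
    [0.5,0,4,0,2.2,0],
    [1,0,6,0,3.5,0],
    [1.4,0,8,0,4.8,0],
    [1.6,0,9.1,0,5.5,0],
    [1.6,1.5,9.1,0,5.5,0],
    [1.6,2.5,9.1,0,5.5,0],
    [1.6,3,9.1,0,5.5,0],
    [1.6,3,9.1,0,5.5,0]
  ]
}}

```text
time_s: 8.97
tool_pos: [0.5208, -0.1071, 0.1222]
tool_rot: [-89.9, -0.0, 149.4]
force: [0.3, -3.5, -10.2]
grip_width: 0.0209
```

```bash
cat > st.py <<'E'
from h import *
o=env.get_obs(); C=np.array([.4608,-.0333]);t=o["tool_pos"][:2]-C; r=np.hypot(*t);u=t/r;f=o["force"]
a=np.degrees(np.arctan2(t[1],t[0]))
print(o["time_s"],o["tool_pos"].round(5),o["tool_rot"].round(2),"f",f.round(1),"r %.4f ang %.2f Frad %.1f Ftan(ccw) %.1f"%(r,a,f[:2]@u,f[1]*u[0]-f[0]*u[1]),o["grip_width"])
print(swing([-.6,-1.2,-1.8,-2.4,-3.0,-3.6,-4.2,-4.8],o["tool_rot"][2],a)[:8])
E
python3 st.py
```

```text
8.9667 [ 0.52079 -0.10714  0.12223] [-8.9940e+01 -5.0000e-02  1.4941e+02] f [  0.3  -3.5 -10.2] r 0.0951 ang -50.91 Frad 2.9 Ftan(ccw) -1.9 0.020913487618141182
[[0.4, 0.0, 0.9, 0, 0.6, 0], [0.7, 0.0, 1.9, 0, 1.2, 0], [1.1, 0.0, 2.8, 0, 1.8, 0], [1.5, 0.0, 3.7, 0, 2.4, 0], [1.8, 0.0, 4.6, 0, 3.0, 0], [2.2, 0.0, 5.5, 0, 3.6, 0], [2.7, 0.0, 6.4, 0, 4.2, 0], [3.1, 0.0, 7.3, 0, 4.8, 0]]
```

{"method": "move_arm", "body": {
  "moves": [
    [0,0.5,0,0,0,0],
    [0,1,0,0,0,0],
    [0,1,0,0,0,0],
    [0,1,0,0,0,0]
  ]
}}

```text
time_s: 9.3
tool_pos: [0.521, -0.107, 0.1216]
tool_rot: [-90.0, -0.0, 149.4]
force: [-1.1, -3.6, -8.6]
grip_width: 0.0213
```

```bash
python3 st.py
```

```text
9.3 [ 0.52098 -0.10697  0.12158] [-8.9960e+01 -3.0000e-02  1.4941e+02] f [-1.1 -3.6 -8.6] r 0.0951 ang -50.76 Frad 2.1 Ftan(ccw) -3.1 0.021296764699103413
[[0.3, 0.0, 0.9, 0, 0.6, 0], [0.7, 0.0, 1.9, 0, 1.2, 0], [1.1, 0.0, 2.8, 0, 1.8, 0], [1.4, 0.0, 3.7, 0, 2.4, 0], [1.8, 0.0, 4.6, 0, 3.0, 0], [2.2, 0.0, 5.5, 0, 3.6, 0], [2.6, 0.0, 6.4, 0, 4.2, 0], [3.1, 0.0, 7.3, 0, 4.8, 0]]
```

{"method": "move_arm", "body": {
  "moves": [
    [0,0.5,0,0,0,0],
    [0,1,0,0,0,0],
    [0,1,0,0,0,0],
    [0,1,0,0,0,0]
  ]
}}

```text
time_s: 9.63
tool_pos: [0.5211, -0.107, 0.1213]
tool_rot: [-90.0, -0.0, 149.4]
force: [-3.4, -3.6, -2.7]
grip_width: 0.021
```

```bash
python3 st.py
```

```text
9.6333 [ 0.52112 -0.10698  0.12132] [-89.96  -0.   149.41] f [-3.4 -3.6 -2.7] r 0.0952 ang -50.69 Frad 0.6 Ftan(ccw) -4.9 0.021040186711123718
[[0.3, 0.0, 0.9, 0, 0.6, 0], [0.7, 0.0, 1.9, 0, 1.2, 0], [1.1, 0.0, 2.8, 0, 1.8, 0], [1.4, 0.0, 3.7, 0, 2.4, 0], [1.8, 0.0, 4.6, 0, 3.0, 0], [2.2, 0.0, 5.5, 0, 3.6, 0], [2.6, 0.0, 6.4, 0, 4.2, 0], [3.0, 0.0, 7.4, 0, 4.8, 0]]
```

Contact: pin tip on the block at TCP z 121.3 mm, with the block carrying ~7 N of spring force. Sliding round in ~1 mm steps under this light touch.

{"method": "move_arm", "body": {
  "moves": [
    [0.2,0,0.5,0,0.3,0],
    [0.3,0,0.9,0,0.6,0],
    [0.5,0,1.4,0,0.9,0],
    [0.7,0,1.9,0,1.2,0],
    [0.7,0,1.9,0,1.2,0],
    [0.7,0,1.9,0,1.2,0]
  ]
}}

```text
time_s: 10.13
tool_pos: [0.5209, -0.1072, 0.1212]
tool_rot: [-90.1, 0.1, 148.3]
force: [0.1, 0.6, -0.4]
grip_width: 0.0214
```

```bash
python3 st.py
```

```text
10.1333 [ 0.52089 -0.1072   0.12124] [-9.0100e+01  1.0000e-01  1.4827e+02] f [ 0.1  0.6 -0.4] r 0.0952 ang -50.88 Frad -0.4 Ftan(ccw) 0.4 0.021379514738851198
[[0.3, 0.0, 0.9, 0, 0.6, 0], [0.7, 0.0, 1.9, 0, 1.2, 0], [1.0, 0.0, 2.8, 0, 1.8, 0], [1.4, 0.0, 3.7, 0, 2.4, 0], [1.8, 0.0, 4.7, 0, 3.0, 0], [2.1, 0.0, 5.6, 0, 3.6, 0], [2.5, 0.0, 6.5, 0, 4.2, 0], [2.9, 0.0, 7.4, 0, 4.8, 0]]
```

Friction is holding it (moved only 0.2°). Ease off 1 mm so the block carries less, and go on.

{"method": "move_arm", "body": {
  "moves": [
    [0,-0.6,0,0,0,0],
    [0,-1,0,0,0,0],
    [0.2,-1,0.5,0,0.3,0],
    [0.3,-1,0.9,0,0.6,0],
    [0.3,-1,0.9,0,0.6,0],
    [0.3,-1,0.9,0,0.6,0]
  ]
}}

```text
time_s: 10.63
tool_pos: [0.5189, -0.1087, 0.1212]
tool_rot: [-90.0, -0.0, 147.6]
force: [2.9, 0.6, -5.1]
grip_width: 0.021
```

```bash
python3 st.py
```

```text
10.6333 [ 0.51894 -0.10866  0.12124] [-9.0010e+01 -2.0000e-02  1.4759e+02] f [ 2.9  0.6 -5.1] r 0.0952 ang -52.35 Frad 1.3 Ftan(ccw) 2.6 0.02104759806536739
[[0.3, 0.0, 0.9, 0, 0.6, 0], [0.7, 0.0, 1.9, 0, 1.2, 0], [1.1, 0.0, 2.8, 0, 1.8, 0], [1.4, 0.0, 3.7, 0, 2.4, 0], [1.8, 0.0, 4.6, 0, 3.0, 0], [2.2, 0.0, 5.5, 0, 3.6, 0], [2.6, 0.0, 6.5, 0, 4.2, 0], [3.0, 0.0, 7.4, 0, 4.8, 0]]
```

Sliding now with light contact (−52.35°, hole expected near −53°). Small steps on.

{"method": "move_arm", "body": {
  "moves": [
    [0.2,0,0.4,0,0.3,0],
    [0.3,0,0.8,0,0.5,0],
    [0.3,0,0.8,0,0.5,0],
    [0.3,0,0.8,0,0.5,0]
  ]
}}

```text
time_s: 10.97
tool_pos: [0.5176, -0.1097, 0.1207]
tool_rot: [-89.9, -0.1, 147.1]
force: [1.0, -1.4, -10.5]
grip_width: 0.0209
```

```bash
python3 st.py
```

```text
10.9667 [ 0.51758 -0.10968  0.12074] [-8.9940e+01 -7.0000e-02  1.4706e+02] f [  1.   -1.4 -10.5] r 0.0952 ang -53.37 Frad 1.7 Ftan(ccw) -0.1 0.020918248683159512
[[0.4, 0.0, 0.9, 0, 0.6, 0], [0.7, 0.0, 1.9, 0, 1.2, 0], [1.1, 0.0, 2.8, 0, 1.8, 0], [1.5, 0.0, 3.7, 0, 2.4, 0], [1.9, 0.0, 4.6, 0, 3.0, 0], [2.3, 0.0, 5.5, 0, 3.6, 0], [2.7, 0.0, 6.4, 0, 4.2, 0], [3.1, 0.0, 7.3, 0, 4.8, 0]]
```

The hole shows: at −53.4° the full spring load is back on the gripper and the pin sank 0.5 mm. Lower 3 mm to test.

{"method": "move_arm", "body": {
  "moves": [
    [0,0.8,0,0,0,0],
    [0,1.6,0,0,0,0],
    [0,2.4,0,0,0,0],
    [0,3,0,0,0,0],
    [0,3,0,0,0,0]
  ]
}}

```text
time_s: 11.38
tool_pos: [0.5177, -0.1096, 0.1181]
tool_rot: [-89.9, -0.1, 147.1]
force: [-0.1, -2.6, -9.4]
grip_width: 0.0211
```

```bash
python3 st.py
```

```text
11.3833 [ 0.51766 -0.10961  0.11814] [-8.993e+01 -6.000e-02  1.471e+02] f [-0.1 -2.6 -9.4] r 0.0952 ang -53.31 Frad 2.0 Ftan(ccw) -1.6 0.02107866455026932
[[0.4, 0.0, 0.9, 0, 0.6, 0], [0.7, 0.0, 1.9, 0, 1.2, 0], [1.1, 0.0, 2.8, 0, 1.8, 0], [1.5, 0.0, 3.7, 0, 2.4, 0], [1.9, 0.0, 4.6, 0, 3.0, 0], [2.3, 0.0, 5.5, 0, 3.6, 0], [2.7, 0.0, 6.4, 0, 4.2, 0], [3.1, 0.0, 7.3, 0, 4.8, 0]]
```

The pin is in the hole with no jam. Lower most of the way, then release so the spring seats it.

{"method": "move_arm", "body": {
  "moves": [
    [0,1,0,0,0,0],
    [0,2,0,0,0,0],
    [0,3,0,0,0,0],
    [0,4,0,0,0,0],
    [0,5,0,0,0,0],
    [0,5.5,0,0,0,0],
    [0,5.5,0,0,0,0],
    [0,5.5,0,0,0,0]
  ]
}}

```text
time_s: 12.05
tool_pos: [0.5178, -0.1096, 0.1129]
tool_rot: [-89.9, -0.0, 147.1]
force: [-2.9, -3.2, -7.1]
grip_width: 0.0211
```

```bash
python3 st.py
```

```text
12.05 [ 0.51783 -0.10957  0.11291] [-8.994e+01 -4.000e-02  1.471e+02] f [-2.9 -3.2 -7.1] r 0.0952 ang -53.21 Frad 0.8 Ftan(ccw) -4.3 0.02107137755400439
[[0.4, 0.0, 0.9, 0, 0.6, 0], [0.7, 0.0, 1.9, 0, 1.2, 0], [1.1, 0.0, 2.8, 0, 1.8, 0], [1.5, 0.0, 3.7, 0, 2.4, 0], [1.8, 0.0, 4.6, 0, 3.0, 0], [2.2, 0.0, 5.5, 0, 3.6, 0], [2.7, 0.0, 6.4, 0, 4.2, 0], [3.1, 0.0, 7.3, 0, 4.8, 0]]
```

Opening to 45 mm.

{"method": "move_arm", "body": {
  "moves": [
    [0,0,0,0,0,0],
    [0,0,0,0,0,0],
    [0,0,0,0,0,0],
    [0,0,0,0,0,0],
    [0,0,0,0,0,0],
    [0,0,0,0,0,0]
  ],
  "claw": 50
}}

```text
time_s: 12.55
tool_pos: [0.5191, -0.1088, 0.1137]
tool_rot: [-90.0, 0.1, 147.1]
force: [-0.2, -1.1, -0.3]
grip_width: 0.0475
```

```bash
python3 st.py; python3 - <<'E'
from h import *
p,d,W,c=wcloud(); cv2.imwrite("pics/w3.png",p[150:390,170:490,::-1].repeat(2,0).repeat(2,1))
E
```

```text
12.55 [ 0.51912 -0.10879  0.11367] [-9.0050e+01  8.0000e-02  1.4715e+02] f [-0.2 -1.1 -0.3] r 0.0954 ang -52.31 Frad 0.7 Ftan(ccw) -0.8 0.04754804027241736
[[0.3, 0.0, 0.9, 0, 0.6, 0], [0.7, 0.0, 1.9, 0, 1.2, 0], [1.0, 0.0, 2.8, 0, 1.8, 0], [1.4, 0.0, 3.7, 0, 2.4, 0], [1.8, 0.0, 4.6, 0, 3.0, 0], [2.2, 0.0, 5.6, 0, 3.6, 0], [2.6, 0.0, 6.5, 0, 4.2, 0], [3.0, 0.0, 7.4, 0, 4.8, 0]]
```

View pics/w3.png

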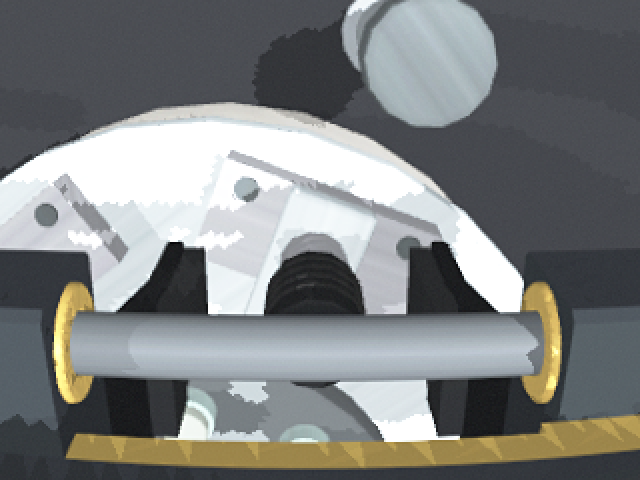

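The gripper is clear of the knob (315,310), which sits on its collar in line with the post (430,60). Retreating straight up.

{"method": "move_arm", "body": {
  "moves": [
    [0,-4,0,0,0,0],
    [0,-14,0,0,0,0],
    [0,-30,0,0,0,0],
    [0,-50,0,0,0,0],
    [0,-72,0,0,0,0],
    [0,-95,0,0,0,0],
    [0,-116,0,0,0,0],
    [0,-132,0,0,0,0],
    [0,-144,0,0,0,0],
    [0,-150,0,0,0,0],
    [0,-150,0,0,0,0],
    [0,-150,0,0,0,0]
  ]
}}

```text
time_s: 13.6
tool_pos: [0.5181, -0.1092, 0.2627]
tool_rot: [-90.0, -0.0, 147.1]
force: [-0.2, 0.0, 0.3]
grip_width: 0.05
```

```bash
python3 st.py; python3 - <<'E'
from h import *
for n in ["scene","side","wrist"]:
    if n=="wrist": p,d,W,_=wcloud()
    else: p,d,W=cloud(n)
    cv2.imwrite(f"pics/{n}_f.png",p[:,:,::-1])
    for t in ["knob","vial","cap_tub","reader_top"]:
        for x in models.cut_out(t,n)[:2]:
            P=W[x["mask"]]; P=P[~np.isnan(P[:,0])]
            z=np.percentile(P[:,2],95);top=P[P[:,2]>z-.004]; print(n,t,x["score"],len(P),"top med z",np.median(top[:,2]).round(4),top.mean(0).round(4))
p=cv2.imread("pics/scene_f.png")[195:300,205:405]; q=cv2.imread("pics/side_f.png")[175:340,260:410]
cv2.imwrite("pics/fin.png",cv2.hconcat([cv2.resize(p,(500,262),interpolation=2),cv2.resize(q,(238,262),interpolation=2)]))
E
```

```text
13.6 [ 0.51812 -0.10918  0.26269] [-8.9980e+01 -2.0000e-02  1.4711e+02] f [-0.2  0.   0.3] r 0.0951 ang -52.93 Frad -0.2 Ftan(ccw) -0.2 0.04998728126113803
[[0.3, 0.0, 0.9, 0, 0.6, 0], [0.7, 0.0, 1.9, 0, 1.2, 0], [1.1, 0.0, 2.8, 0, 1.8, 0], [1.4, 0.0, 3.7, 0, 2.4, 0], [1.8, 0.0, 4.6, 0, 3.0, 0], [2.2, 0.0, 5.5, 0, 3.6, 0], [2.6, 0.0, 6.4, 0, 4.2, 0], [3.0, 0.0, 7.4, 0, 4.8, 0]]
scene cap_tub 0.59 264 top med z 0.0311 [0.3514 0.1049 0.0315]
scene reader_top 0.93 399 top med z 0.0887 [ 0.5492 -0.1602  0.0888]
scene reader_top 0.86 397 top med z 0.0888 [ 0.5748 -0.2477  0.089 ]
side vial 0.55 47 top med z 0.0317 [ 0.6119 -0.0076  0.032 ]
side cap_tub 0.55 354 top med z 0.0308 [0.3476 0.1073 0.031 ]
side reader_top 0.82 289 top med z 0.0879 [ 0.5699 -0.2457  0.0883]
side reader_top 0.62 121 top med z 0.1295 [ 0.5128 -0.1111  0.1288]
wrist knob 0.83 727 top med z 0.1309 [ 0.517  -0.1093  0.1308]
wrist vial 0.51 205 top med z 0.0339 [ 0.6138 -0.0146  0.0338]
wrist reader_top 0.89 1621 top med z 0.091 [ 0.5708 -0.2497  0.091 ]
wrist reader_top 0.77 1248 top med z 0.0909 [ 0.5463 -0.1616  0.0908]
```

View pics/fin.png

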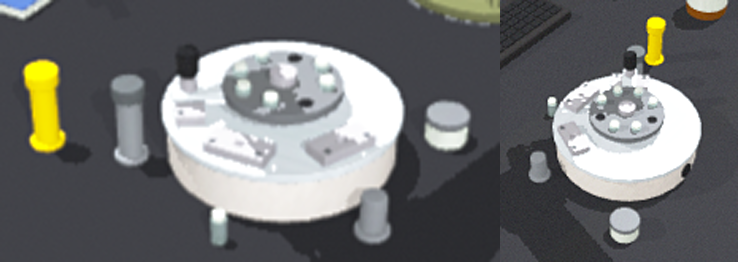

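View pics/wrist_f.png

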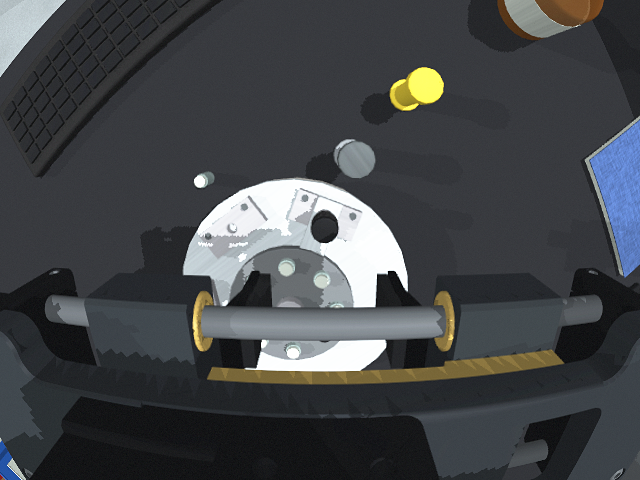

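The knob stands at the grey post, and its top is at the same height as when home at the start (130.9 mm wrist, 128.8 mm side). The small vial, tub, stub and posts still stand. Handing in.

```bash
python3 -c "
from cell import job
print(job.sign_off())"
```

```text
the job is handed in; nothing more can be done
None
```

The carousel's index arm now stands at the tall grey reader post, with the pin seated in that post's hole. I handed it in at about 14 s of the 42 s allowed.

**What I did:** I gripped the knob, pulled the pin up about 13 mm and swung the arm about −50°, then on to just short of the reader-side hole. I lowered the pin lightly onto the block and slid it round until the hole showed. That was at about −58° from the start, where the full spring load came back and the pin sank. I then lowered the pin, released it and backed straight off.

**Last checks:**
- **Pin home:** The knob top is at the same height as at the start (wrist camera 130.9 mm both times; side camera 128.7 mm before, 128.8 mm after).
- **Robot clear:** Nothing is touching the robot, and the force reading is close to zero.
- **Bench:** The loose vial, tub, stub, and both posts look standing and unmoved in the last pictures. I did not measure the amber bottle, beaker or calculator again.
- **Forces:** The readings I saw stayed under about 13 N.

**What went wrong or disagreed:**
- My first estimate of the spindle position was about 3 mm off. I refitted it during the swing from a mild sideways force.
- The first slide stuck on friction until I eased off the contact.
- In the final scene-camera picture the network did not report the knob. In the side picture it labelled the knob as the reader. I relied on the heights and my own look at the pictures there.

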